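# Load the herb grinder and hold its twist lid at the pulse mark

## Task

Give this dried root a first pulse in the little grinder: put the root piece from the weighing paper into the grinder's bowl, then set the lid down into the collar with its two ears through the two gaps. Turn the lid clockwise (seen from above) against its return spring until the rib points at the round pip, half way to the lock bar and short of the lock click, and finish with the gripper still holding it there. Do not click the lid into its lock, and leave the jars and the medicine bottle behind the work where they stand.

Things in the scene. Friction and masses are not known exactly. Their poses are not given: they have to be found in the camera images.
- grinder: Rechargeable herb grinder, fixed to the desk: round white housing 100 mm across at the foot, 96 mm at the top, with a grey collar, 119.5 mm tall. Origin at the centre of its underside, z up. Two gaps in the collar's flange lie on its +x and -x axis; both halves of the collar are alike, so the lid fits either way round. A sprung ring inside turns a lid back (0.07 to 0.2 N m).
- seat (a point): Centre of the ledge inside the collar, 106 mm above the desk, on the grinder's axis; a seated lid's origin lies here. The flange above (height 114.5 to 119.5 mm) has a round opening 73 mm across; between ledge and flange the ears turn in a track 8.5 mm high, clockwise only (negative about z), 0 to 70 degrees; a stop blocks the other way.
- bowl_floor (a point): Centre of the steel bowl's floor, 50 mm above the desk. The bowl is open at the top, 62 mm across inside; blade hub in the middle to 58 mm, mouth at 106 mm.
- gap_mark (a point): Middle of the gap on the grinder's +x side, at the collar's top. Each gap is 18 mm wide and reaches out to 84 mm across. The rib points here (or at the other gap) when the lid is dropped in: turn 0.
- pip_mark (a point): Round raised pip 5 mm across on the collar's top, 35 degrees clockwise from the gap (a second one faces it): pulse position of the lid, half way to the lock.
- lock_mark (a point): Raised bar on the collar's top, 70 degrees clockwise from the gap (a second one faces it): lock position. From about 47 degrees on the ears ride up on sprung rollers, clearly stiffer; behind them, near 70 degrees, the lid clicks and stays locked.
- lid: Loose black twist lid, 70 g, right way up on the desk. Origin at the centre of its underside, z up. Plug 70 mm across, 16 mm high; at its foot two ears, 10 mm wide and 6 mm high, reach 81 mm across on its +x and -x axis. On top a finger rib along the same x axis, 56 mm long, 14 mm thick (y), height 16 to 42 mm: grip it across the 14 mm from above. Alike when turned half round.
- rib_top (a point): Middle of the top of the lid's rib, 42 mm above the lid's underside.
- switch_ring (a joint): Turn of the grinder's sprung switch ring, rad, clockwise positive, 0 to 1.13. The lid's ears meet its dogs in the track after 7.4 degrees (0.13 rad) of turn, so it reads lid turn minus 0.13: 0 with the lid just dropped in, 0.48 with the rib at the pip, 1.09 at the lock. It springs back to 0.
- root_piece: Piece of dried brown root, a finger 36 mm long (x), 17 to 18 mm thick (y and z), 15 g, lying on the paper. Origin at the centre of its underside; grip it across y.
- paper: Flat square of white weighing paper, 90 x 90 mm, under the root; it stays on the desk. When it (or the lid) lies at the left, mind the solid stand fan on the floor off the desk's left front corner, near x 0.37, y 0.55, its caged head 0.3 to 0.7 m above the desk top: an arm parked beside it should draw back towards its base before it swings to the desk.
- sample_jar_0: Bystander: jar of dried herbs with a red lid, 66 mm across, 85 mm tall. Origin at the centre of its underside.
- sample_jar_1: Bystander: jar with a white lid, 60 mm across, 75 mm tall. Origin at the centre of its underside.
- dropper_1: Bystander: small medicine bottle, 32 mm across, 70 mm tall. Origin at the centre of its underside.

How it is judged (in metres and radians):
On the way, in this order (a step that is already met when the one before it is completed fails the run):
1. the root piece lies in the grinder's bowl, let go (horizontal distance between root_piece and grinder below 0.033 m and height (world z) of root_piece below 0.1 m and contact force between the fingers and root_piece below 0.1 N), for 0.2 s.
2. the lid is seated in the collar, ears through the gaps, not yet turned (distance between lid and seat below 0.004 m and angle between lid's own z axis and vertical below 0.08 rad and angle between the x axis of lid and the x axis of grinder, either way round below 0.2 rad), for 0.05 s.
At the end, for the whole second after the job is handed in: The lid is seated in the collar (within 4 mm of the seat, tilted under 0.08 rad) and the gripper holds it still, gripping it with over 2 N, with its rib 27 to 43 degrees clockwise of the gaps (the pip is at 35), pressing the switch ring to 0.3 to 0.66 rad; the root piece is in the bowl under it (distance between lid and seat below 0.004 m and angle between lid's own z axis and vertical below 0.08 rad and angle between the x axis of lid and the x axis of grinder, either way round between 0.47 and 0.75 rad and value of joint switch_ring between 0.3 and 0.66 rad and velocity of joint switch_ring between -0.1 and 0.1 rad/s and contact force between the fingers and lid above 2 N and horizontal distance between root_piece and grinder below 0.033 m and height (world z) of root_piece below 0.1 m); the arm keeps its last pose, push and grip.
It fails at once if the lid is turned through the lock click (switch ring past 0.9 rad) (value of joint switch_ring above 0.9 rad).
It fails at once if a jar or the medicine bottle is shifted by over 30 mm or tipped (distance of any of sample_jar_0, sample_jar_1, dropper_1 from where it was at the start of the episode above 0.03 m or angle between any of sample_jar_0, sample_jar_1, dropper_1's own z axis and vertical above 0.5 rad).
It also fails if it takes over 61 s, if anything falls off the work surface, if the arm or the gripper's body presses on something with over 40 N, if the wrist force passes 120 N, or if a joint passes its speed limit or range.

## Robot

A 7-joint arm with a two-finger parallel gripper is mounted at the origin on a cart in front of the work surface, level with it; the furniture and walls round the work are solid. World frame = base frame: x ahead of the robot, y to its left, z up, the work surface at z = 0. Lengths are in m, angles in degrees, forces in N, time in s.
With the tool pointing down it reaches from about 0.4 to 0.9 m from the base axis. Payload 5.5 kg.
Tool frame: the origin (TCP) lies where the fingers leave the gripper's body, on its centre line; the fingertips stand 73 mm ahead of it and the grasp point (between the pads) lies 54 mm ahead of it; z points along the fingers, y is the line along which they close (so a half turn about z gives the same grasp; the last joint's range is limited). The gripper opens to 85 mm and grips with 20 to 120 N. Pads are 22 mm wide; open, the fingers measure 114 mm over their backs; the gripper's body (76 mm by 85 mm) begins 54 mm behind the grasp point. The pads swing forward as they close: fully open they stand 13 mm farther back than shut.
Start: joints at [79.996, 28.699, -24.465, 88.831, 12.651, 65.22, -12.049], TCP at [0.276, -0.589, 0.304] pointing down, gripper open.
Joint ranges: [-164.97, 164.97], [-17.58, 116.51], [-87.97, 89.64], [11.32, 138.91], [-80.73, 260.73], [10.89, 115.49], [-147.41, 147.41]. Speed limits (degrees/s): [147.25, 147.25, 180, 180, 180, 180, 180].

## Interface

Orientations are given as a 3x3 rotation matrix whose columns are the frame's x, y, z axes.
In Python, from bench import bot gives the robot as it stands.
- The arm moves only by the shell command python3 -m pendant 'ROWS' [FORCE]. ROWS is JSON, one flat list of numbers, 7 for each row, row after row: the turn, a rotation vector about the tool's x, y, z in rad, then the shift along the tool's x, y, z in cm, then the finger opening in cm, from 0 to 8.54. In form: [rx, ry, rz, dx, dy, dz, hand, rx, ry, rz, dx, dy, dz, hand, ...]. A call has 1 to 20 rows; each row is the pose to reach, as a shift and turn from the pose commanded when the call began, along the tool's axes at that moment; what a row does not reach only later rows make up. A row lasts 1/12 s, in which the tool goes at most 41.7 mm and 7.16 degrees, less where a joint would pass 70% of its speed; a pose out of reach is approached as far as the arm can. A call with a gripper value outside its range is refused whole. The fingers move at their own pace and stop on an object; FORCE is the grip in N (left out, the last holds). Time passes only in rows, so rows that repeat a pose let the fingers close. It gives the time, the measured TCP pose, the force, the opening and the grip force at its end, in the units of the state.
- bot.read_state(): the state, without advancing time (a new reading comes with each control period).
- bot.capture(name): name is "scene" or "top"; returns a dict with "color" (420x560x3 uint8, red, green, blue), "z_map" (420x560 float32, m along the optical axis (not along the pixel's ray), 0 where there is no reading), "fx", "fy", "cx", "cy" (pixels), "distortion" ([k1, k2, p1, p2, k3] as OpenCV has them; the pictures are not rectified), "R" (3x3) and "t" (3): a world point X has camera coordinates R X + t. Camera axes: x right, y down, z forward; pixel columns grow to the right and rows downward; lengths in m; the calibration is good to about 2 mm. A picture is of the moment at which its call begins.
- bot.finish_job(): hands the job in; it is judged then, once.
The state is a dict: "t": time; "q": joint angles; "qd": joint speeds; "joint_efforts": joint torques, N m; "tcp_pos": TCP position; "eef_rot": TCP orientation; "ft_force": force on the tool from outside, world axes, zero at the start; "wrist_torque": the same for the moment, N m; "gripper_width": opening from 0.0 (shut) to 1.0 (fully open); "finger_force": force on a finger pad.
Only numpy, scipy, OpenCV 4.12 (cv2) and the standard library are available. Lean on these libraries where they do the work, as an engineer would, in place of code of your own. Each camera call takes 0.05 s, during which the arm holds its last target. There are 200 camera calls.

## Working session

There is one attempt and no reset: what is moved stays moved. The work goes in short steps, Python scripts to look and compute and a shell command to move; the robot and the scene stay as the last step left them, time stands still between calls to the robot, and variables do not carry over. Pictures are saved under pics/ and viewed, at most 10 in all, crops included, and the job is handed in when it is done.

```bash
mkdir -p pics; ls; python3 - <<'E'
from bench import bot
import cv2,numpy as np
s=bot.read_state()
print({k:np.round(v,3).tolist() for k,v in s.items()})
for n in ("scene","top"):
    c=bot.capture(n); cv2.imwrite(f"pics/{n}0.png",c["color"][...,::-1])
    np.savez(f"{n}0.npz",**c)
    print(n,c["fx"],c["fy"],c["cx"],c["cy"],c["distortion"],np.round(-np.array(c["R"]).T@c["t"],3),np.round(c["R"],3).tolist())
E
```

```text
pics
{'t': 0.0, 'q': [79.996, 28.755, -24.452, 88.894, 12.653, 65.218, -12.051], 'qd': [0.009, -0.017, -0.008, -0.071, 0.057, -0.015, 0.008], 'joint_efforts': [-0.0, -56.951, -5.816, -28.093, 0.011, 0.012, -0.0], 'tcp_pos': [0.275, -0.588, 0.303], 'eef_rot': [[0.906, 0.424, -0.001], [0.424, -0.906, 0.002], [0.0, -0.002, -1.0]], 'ft_force': [0.451, -0.089, -0.053], 'wrist_torque': [0.0, 0.017, -0.012], 'finger_force': 0.0, 'gripper_width': 1.003}
scene 437.8362155379472 437.8362155379472 277.11009893380225 212.78433075011833 [-0.13932308  0.          0.          0.          0.        ] [0.037 0.556 0.656] [[-0.699, -0.715, 0.002], [-0.415, 0.403, -0.816], [0.583, -0.571, -0.578]]
top 545.8349080219714 545.8349080219714 273.3917073911371 209.42204293179896 [-0.04729008  0.          0.          0.          0.        ] [ 0.416 -0.004  1.234] [[-0.017, -1.0, -0.001], [-0.991, 0.017, -0.129], [0.129, -0.001, -0.992]]
```

View pics/top0.png

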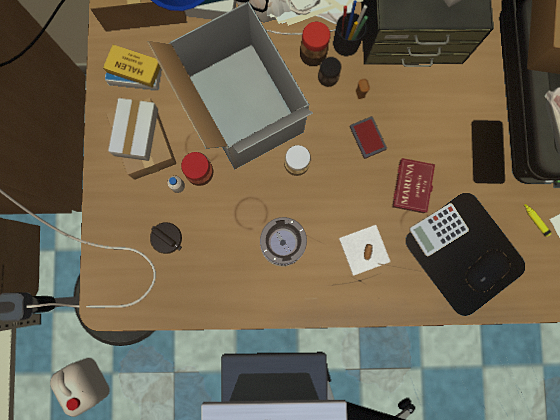

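View pics/scene0.png

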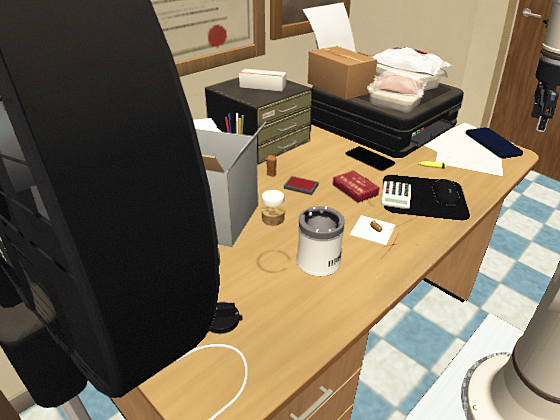

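The top view shows the lid at about (166,238) with its rib running down to the right, the grinder at (283,241), and the root at (368,251) on the paper. The jars are at (197,168) and (297,159), with the bottle at (175,183). In the scene view the grinder is at (320,240) and the lid is partly behind the fan at (225,318).

```bash
cat > h.py <<'E'
import cv2,numpy as np
def K(c): return np.array([[c["fx"],0,c["cx"]],[0,c["fy"],c["cy"]],[0,0,1.]])
def ray(c,uv,z):
    uv=np.asarray(uv,float).reshape(-1,1,2)
    p=cv2.undistortPoints(uv,K(c),np.asarray(c["distortion"],float)).reshape(-1,2)
    R=np.asarray(c["R"]);C=-R.T@np.asarray(c["t"])
    d=np.c_[p,np.ones(len(p))]@R
    return C+d*((z-C[2])/d[:,2])[:,None]
def crop(c,x,y,w,h,s): return cv2.resize(c["color"][y:y+h,x:x+w,::-1],None,fx=s,fy=s,interpolation=cv2.INTER_CUBIC)
E
python3 - <<'E'
from h import *
c=dict(np.load("top0.npz"))
a=[crop(c,256,214,56,56,7),crop(c,138,210,56,56,7)]
cv2.imwrite("pics/crop1.png",np.hstack(a))
im=c["color"].astype(int); r,g,b=im[...,0],im[...,1],im[...,2]
# root: brown on white paper
H=cv2.cvtColor(c["color"],cv2.COLOR_RGB2HSV)
m=np.zeros(r.shape,np.uint8); m[240:262,355:381]=((H[240:262,355:381,1]>80)*255)
n,l,st,ce=cv2.connectedComponentsWithStats(m); i=1+np.argmax(st[1:,4]); print("root",st[i],ce[i])
pts=np.argwhere(l==i)[:,::-1].astype(float); P=ray(c,pts,.009)[:,:2]; print(P.mean(0), cv2.minAreaRect(P.astype(np.float32)*1000))
# lid dark
def blob(x,y,w,h,mask,z):
    m=np.zeros(r.shape,np.uint8); m[y:y+h,x:x+w]=mask[y:y+h,x:x+w]*255
    n,l,st,ce=cv2.connectedComponentsWithStats(m); i=1+np.argmax(st[1:,4])
    P=ray(c,np.argwhere(l==i)[:,::-1],z)[:,:2]; print(st[i],ce[i],P.mean(0),cv2.minAreaRect(P.astype(np.float32)*1000))
blob(140,212,55,52,(H[...,2]<85),.012)
zm=c["z_map"]
# point cloud from top
v,u=np.mgrid[0:420,0:560]
p=cv2.undistortPoints(np.stack([u,v],-1).reshape(-1,1,2).astype(float),K(c),c["distortion"].astype(float)).reshape(-1,2)
X=(np.c_[p,np.ones(len(p))]*zm.reshape(-1,1)-c["t"])@c["R"]
X=X.reshape(420,560,3); np.save("X.npy",X)
s=X[205:275,250:320].reshape(-1,3); k=s[(s[:,2]>.11)&(s[:,2]<.13)]; print("collar",len(k),k.mean(0),cv2.minEnclosingCircle(k[:,:2].astype(np.float32)),cv2.minAreaRect(k[:,:2].astype(np.float32)))
s=X[210:268,138:196].reshape(-1,3)
for lo,hi in((.01,.03),(.036,.05)):
    k=s[(s[:,2]>lo)&(s[:,2]<hi)]; print("lid",len(k),k.mean(0),cv2.minAreaRect(k[:,:2].astype(np.float32)*1000))
s=X[238:264,352:384].reshape(-1,3);k=s[s[:,2]>.009];print("root",len(k),k.mean(0),cv2.minAreaRect(k[:,:2].astype(np.float32)*1000))
for n,(u,v) in dict(j0=(197,168),j1=(297,159),d=(175,183)).items(): print(n,X[v,u])
E
```

```text
root [364 244   8  16  94] [367.54255319 251.09574468]
[ 0.4773824  -0.21546031] ((476.7324523925781, -215.3925323486328), (14.943883895874023, 33.950984954833984), 76.57344055175781)
[150 222  32  32 807] [165.58364312 237.54770756] [0.51523756 0.23754652] ((515.4634399414062, 237.78204345703125), (70.01380157470703, 69.9863052368164), 0.2470032274723053)
collar 696 [ 0.49771671 -0.02427303  0.11833986] ((0.4977464973926544, -0.024280179291963577), 0.04807960242033005) ((0.49815723299980164, -0.024287380278110504), (0.09442657977342606, 0.09513761103153229), 88.82210540771484)
lid 590 [0.51427049 0.23653274 0.0156297 ] ((504.32354736328125, 237.64752197265625), (89.97283172607422, 70.09746551513672), 1.0973656177520752)
lid 160 [0.51502175 0.23785962 0.04067037] ((515.3194580078125, 238.32785034179688), (56.41564178466797, 14.115878105163574), 53.10017395019531)
root 113 [ 0.47451926 -0.20977654  0.04720473] ((440.5182800292969, -118.88987731933594), (31.830129623413086, 232.14398193359375), 20.0408935546875)
j0 [0.65775995 0.15676556 0.08504729]
j1 [ 0.67544168 -0.05861508  0.07752698]
d [0.62978542 0.20772381 0.06381756]
```

View pics/crop1.png

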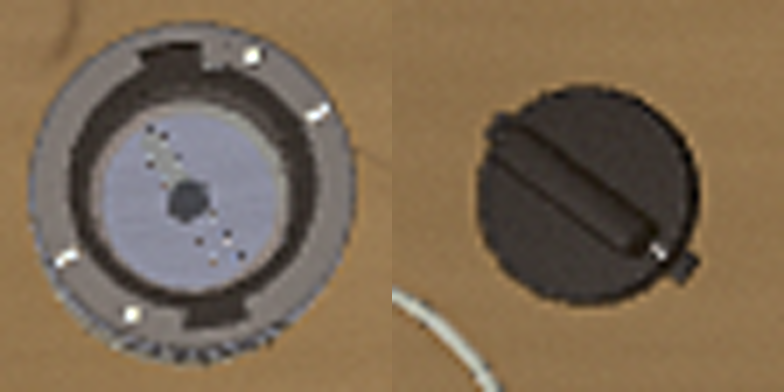

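The crop shows the collar gaps at (172,60) and (216,310), the pips at (251,55) and (131,314), and the bars at (318,112) and (66,258). The lid's rib runs from upper left to lower right, and its ears lie along the same line.

```bash
cat > g.py <<'E'
from h import *
from bench import bot
def go(xy,z,yaw,grasp=True):
    "print rotation rz(rad) and shift (cm) in tool axes to reach grasp point xy,z with tool y along angle yaw (deg, mod 180)"
    s=bot.read_state();R=np.array(s["eef_rot"]);p=np.array(s["tcp_pos"])
    t=np.array([*xy,z+(.054 if grasp else 0)]); y=np.degrees(np.arctan2(R[1,1],R[0,1]))
    d=(yaw-y+90)%180-90
    Rt=cv2.Rodrigues(np.array([0,0,np.radians(yaw-(0 if abs((yaw-y+180)%360-180)<=90 else 180))]))[0]@np.array([[0,1,0],[1,0,0],[0,0,-1.]]) # y along yaw... 
    print("q",np.round(s["q"],1),"yaw",round(y,1),"turn world",round(d,1),"rz",round(-np.radians(d),3),"shift",np.round(R.T@(t-p)*100,2),"z axis",np.round(R[:,2],3))
E
python3 - <<'E'
from h import *
c=dict(np.load("top0.npz"))
G=np.array([256,214.])
f=lambda a,b,z: (lambda P:(P[0,:2].round(4),P[1,:2].round(4),P[:,:2].mean(0).round(4),np.degrees(np.arctan2(*(P[0]-P[1])[1::-1])).round(1)))(ray(c,[G+(np.array(a)-3)/7,G+(np.array(b)-3)/7],z))
print("gap",f((172,60),(216,310),.1195));print("pip",f((251,55),(131,314),.1205));print("bar",f((318,112),(66,258),.1205))
from g import go
go((.477,-.2155),.2,76.6)
E
```

```text
gap (array([ 0.5343, -0.0191]), array([ 0.461 , -0.0305]), array([ 0.4976, -0.0248]), np.float64(8.9))
pip (array([ 0.5353, -0.0422]), array([ 0.4602, -0.0058]), array([ 0.4977, -0.024 ]), np.float64(-25.9))
bar (array([ 0.5182, -0.0615]), array([0.4768, 0.0129]), array([ 0.4975, -0.0243]), np.float64(-60.9))
q [ 80.   28.7 -24.5  88.9  12.7  65.2 -12.1] yaw -64.9 turn world -38.5 rz 0.672 shift [ 34.07 -25.2    4.94] z axis [-0.001  0.002 -1.   ]
```

```bash
python3 -m pendant '[0,0,0.67,34.1,-25.2,4.9,5,0,0,0.67,34.1,-25.2,4.9,5,0,0,0.67,34.1,-25.2,4.9,5,0,0,0.67,34.1,-25.2,4.9,5,0,0,0.67,34.1,-25.2,4.9,5,0,0,0.67,34.1,-25.2,4.9,5,0,0,0.67,34.1,-25.2,4.9,5,0,0,0.67,34.1,-25.2,4.9,5,0,0,0.67,34.1,-25.2,4.9,5,0,0,0.67,34.1,-25.2,4.9,5,0,0,0.67,34.1,-25.2,4.9,5,0,0,0.67,34.1,-25.2,4.9,5,0,0,0.67,34.1,-25.2,4.9,5,0,0,0.67,34.1,-25.2,4.9,5]' 40; python3 - <<'E'
from g import *
go((.477,-.2155),.009,76.6)
c=bot.capture("scene");cv2.imwrite("pics/s1.png",c["color"][...,::-1])
# root from scene view, ray on z=.009
H=cv2.cvtColor(c["color"],cv2.COLOR_RGB2HSV); m=np.zeros(H.shape[:2],np.uint8); m[214:242,360:392]=(H[214:242,360:392,1]>110)*255
n,l,st,ce=cv2.connectedComponentsWithStats(m); i=1+np.argmax(st[1:,4]);print(st[i],ray(c,ce[i],.009))
E
```

```text
t: 1.27
tcp_pos: [0.4769, -0.2172, 0.2547]
eef_rot: [[0.973, -0.232, -0.001], [-0.232, -0.973, -0.001], [-0.001, 0.001, -1.0]]
ft_force: [0.5, -0.2, 0.4]
gripper_width: 0.587
finger_force: 0.0
q [ 43.7  19.4 -26.5 109.6  10.7  53.5 -91.4] yaw -103.4 turn world -0.0 rz 0.0 shift [-1.000e-02 -1.900e-01  1.917e+01] z axis [-0.001 -0.001 -1.   ]
[360 214  32   9 158] [[ 0.49422156 -0.26101906  0.009     ]]
```

```bash
python3 -m pendant '[0,0,0,0,-0.2,8,5,0,0,0,0,-0.2,16,5,0,0,0,0,-0.2,16,5,0,0,0,0,-0.2,16,5,0,0,0,0,-0.2,17,5,0,0,0,0,-0.2,17.8,5,0,0,0,0,-0.2,17.8,5,0,0,0,0,-0.2,17.8,5,0,0,0,0,-0.2,17.8,0.5,0,0,0,0,-0.2,17.8,0.5,0,0,0,0,-0.2,17.8,0.5,0,0,0,0,-0.2,17.8,0.5,0,0,0,0,-0.2,17.8,0.5,0,0,0,0,-0.2,17.8,0.5,0,0,0,0,-0.2,17.8,0.5,0,0,0,0,-0.2,17.8,0.5]' 40
```

```text
t: 2.65
tcp_pos: [0.4792, -0.2145, 0.0788]
eef_rot: [[0.973, -0.23, 0.003], [-0.23, -0.973, -0.002], [0.003, 0.001, -1.0]]
ft_force: [0.1, -0.2, 6.5]
gripper_width: 0.183
finger_force: 39.6
```

```bash
python3 -m pendant '[0,0,0,0,0,-4,0.5,0,0,0,0,0,-8,0.5,0,0,0,0,0,-12,0.5,0,0,0,0,0,-15,0.5,0,0,0,-2.4,-19.1,-15,0.5,0,0,0,-2.4,-19.1,-15,0.5,0,0,0,-2.4,-19.1,-15,0.5,0,0,0,-2.4,-19.1,-15,0.5,0,0,0,-2.4,-19.1,-15,0.5,0,0,0,-2.4,-19.1,-15,0.5,0,0,0,-2.4,-19.1,-15,0.5,0,0,0,-2.4,-19.1,-15,0.5,0,0,0,-2.4,-19.1,-15,0.5]'; python3 - <<'E'
from g import *
go((.4977,-.0243),.1,76.6)
c=bot.capture("scene"); d=bot.capture("top")
cv2.imwrite("pics/s2.png",np.hstack([crop(c,250,100,140,190,3),crop(d,230,190,100,100,3.8)[:,:375] if 0 else cv2.resize(crop(d,230,190,100,140,4),(375,570))]))
E
```

```text
t: 3.73
tcp_pos: [0.4986, -0.0243, 0.2271]
eef_rot: [[0.973, -0.232, 0.0], [-0.232, -0.973, -0.001], [0.0, 0.001, -1.0]]
ft_force: [0.1, 0.1, -0.4]
gripper_width: 0.188
finger_force: 39.3
q [  25.9   19.9  -31.   114.1   13.4   49.4 -115.8] yaw -103.4 turn world 0.0 rz -0.001 shift [-0.09  0.02  7.31] z axis [ 0.    -0.001 -1.   ]
```

View pics/s2.png

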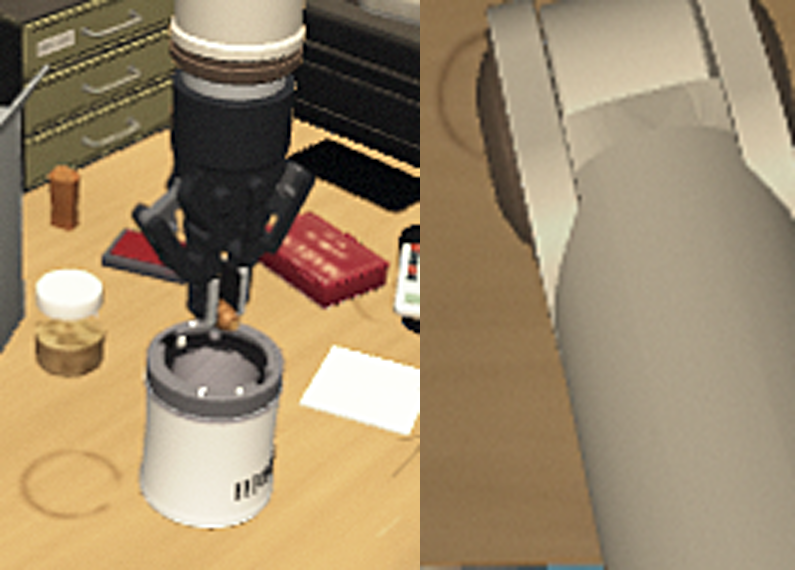

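The root is held between the pads at (228,315), directly above the open collar. Next I lower it into the mouth and let go.

```bash
python3 -m pendant '[0,0,0,0,0,2,0.5,0,0,0,0,0,4,0.5,0,0,0,0,0,5.5,0.5,0,0,0,0,0,5.5,0.5,0,0,0,0,0,5.5,0.5,0,0,0,0,0,5.5,2.8,0,0,0,0,0,5.5,2.8,0,0,0,0,0,5.5,2.8,0,0,0,0,0,5.5,2.8,0,0,0,0,0,5.5,2.8,0,0,0,0,0,5.5,2.8,0,0,0,0,0,2,2.8,0,0,0,0,0,-2,2.8,0,0,0,0,0,-6,2.8,0,0,0,0,0,-6,2.8]'; python3 - <<'E'
from g import *
c=bot.capture("scene"); cv2.imwrite("pics/s3.png",crop(c,250,100,140,140,4))
go((.5152,.2382),.16,53.1+90)
E
```

```text
t: 5.08
tcp_pos: [0.5027, -0.0218, 0.2944]
eef_rot: [[0.973, -0.229, 0.012], [-0.229, -0.973, -0.001], [0.012, -0.001, -1.0]]
ft_force: [1.4, 1.1, 0.4]
gripper_width: 0.33
finger_force: 0.0
q [  28.    14.9  -33.   110.7    9.8   56.6 -112.7] yaw -103.3 turn world 66.4 rz -1.159 shift [ -4.71 -25.67   7.72] z axis [ 0.009 -0.001 -1.   ]
```

View pics/s3.png

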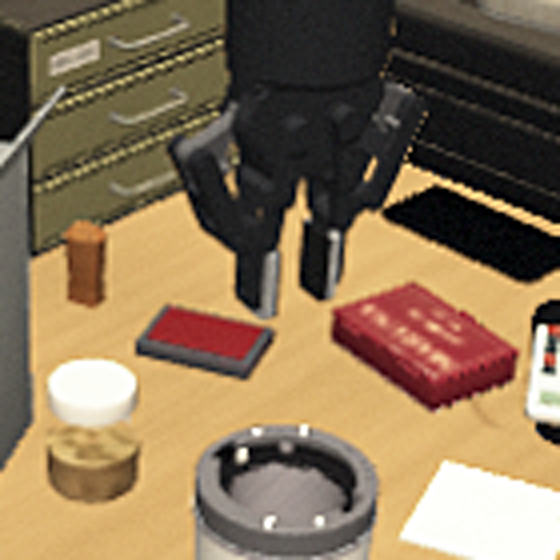

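The fingers are empty and the collar looks clear at (285,490). I move towards the lid and check from the top camera that the root is in the bowl.

```bash
python3 -m pendant '[0,0,-1.16,-4.4,-25.9,5,5,0,0,-1.16,-4.4,-25.9,5,5,0,0,-1.16,-4.4,-25.9,5,5,0,0,-1.16,-4.4,-25.9,5,5,0,0,-1.16,-4.4,-25.9,5,5,0,0,-1.16,-4.4,-25.9,5,5,0,0,-1.16,-4.4,-25.9,5,5,0,0,-1.16,-4.4,-25.9,5,5,0,0,-1.16,-4.4,-25.9,5,5,0,0,-1.16,-4.4,-25.9,5,5,0,0,-1.16,-4.4,-25.9,5,5,0,0,-1.16,-4.4,-25.9,5,5,0,0,-1.16,-4.4,-25.9,5,5]'; python3 - <<'E'
from g import *
d=bot.capture("top"); c=bot.capture("scene")
a=cv2.resize(crop(c,150,60,250,280,2),(400,448)); b=crop(d,250,206,70,70,5.6); b=cv2.resize(b,(392,448))
cv2.imwrite("pics/s4.png",np.hstack([a,b]))
go((.5152,.2382),.03,53.1+90)
E
```

```text
t: 6.22
tcp_pos: [0.5152, 0.2393, 0.2365]
eef_rot: [[0.601, 0.799, -0.001], [0.799, -0.601, -0.0], [-0.001, -0.0, -1.0]]
ft_force: [0.1, -0.7, 0.6]
gripper_width: 0.589
finger_force: 0.0
q [  8.9  30.7 -47.9 103.8  26.8  57.5 -86.8] yaw -36.9 turn world 0.0 rz -0.0 shift [-0.1   0.06 15.28] z axis [-0. -0. -1.]
```

View pics/s4.png

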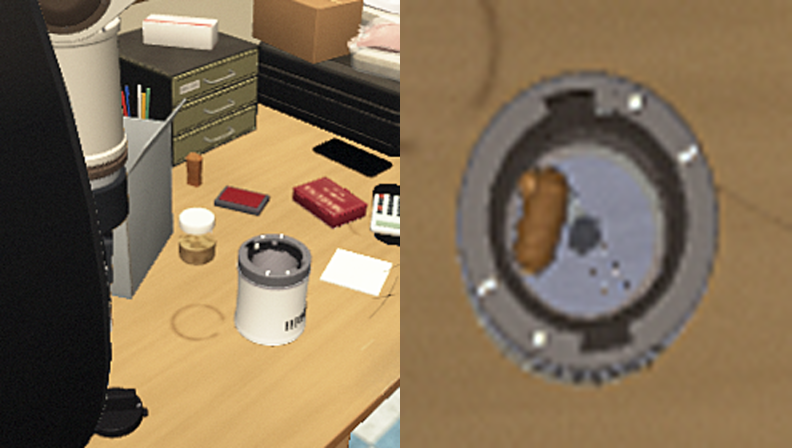

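The root lies in the bowl at (540,220), and the collar is clear. Next I grip the lid.

```bash
python3 -m pendant '[0,0,0,-0.1,0.06,4,4,0,0,0,-0.1,0.06,8,4,0,0,0,-0.1,0.06,11,4,0,0,0,-0.1,0.06,13,4,0,0,0,-0.1,0.06,13.9,4,0,0,0,-0.1,0.06,13.9,4,0,0,0,-0.1,0.06,13.9,4,0,0,0,-0.1,0.06,13.9,0.4,0,0,0,-0.1,0.06,13.9,0.4,0,0,0,-0.1,0.06,13.9,0.4,0,0,0,-0.1,0.06,13.9,0.4,0,0,0,-0.1,0.06,13.9,0.4,0,0,0,-0.1,0.06,13.9,0.4,0,0,0,-0.1,0.06,13.9,0.4,0,0,0,-0.1,0.06,13.9,0.4]' 60
```

```text
t: 7.57
tcp_pos: [0.5165, 0.2391, 0.0999]
eef_rot: [[0.6, 0.8, 0.003], [0.8, -0.6, 0.001], [0.003, 0.002, -1.0]]
ft_force: [-0.6, 0.1, 6.2]
gripper_width: 0.146
finger_force: 60.7
```

```bash
python3 -m pendant '[0,0,0,0,0,-4,0.4,0,0,0,0,0,-8,0.4,0,0,0,0,0,-12,0.4,0,0,0,0,0,-15.5,0.4,0,0,0.1,-3,2,-15.5,0.4,0,0,0.2,-6,4,-15.5,0.4,0,0,0.3,-9,6,-15.5,0.4,0,0,0.4,-12,8,-15.5,0.4,0,0,0.5,-15,10,-15.5,0.4,0,0,0.6,-18,12,-15.5,0.4,0,0,0.7,-21,13.5,-15.5,0.4,0,0,0.768,-22.05,14.35,-15.5,0.4,0,0,0.768,-22.05,14.35,-15.5,0.4,0,0,0.768,-22.05,14.35,-15.5,0.4,0,0,0.768,-22.05,14.35,-15.5,0.4,0,0,0.768,-22.05,14.35,-15.5,0.4]'; python3 - <<'E'
from g import *
go((.4977,-.0243),.152,99.1)
d=bot.capture("top"); c=bot.capture("scene"); np.savez("scene5.npz",**c); np.savez("top5.npz",**d)
a=crop(c,270,150,110,140,4); b=cv2.resize(crop(d,230,190,110,110,4),(350,560))
cv2.imwrite("pics/s5.png",np.hstack([a,b]))
E
```

```text
t: 8.9
tcp_pos: [0.4981, -0.0222, 0.2533]
eef_rot: [[0.987, 0.163, 0.001], [0.163, -0.987, 0.001], [0.001, -0.001, -1.0]]
ft_force: [-0.4, -0.5, -1.3]
gripper_width: 0.14
finger_force: 59.7
q [ 32.6  19.1 -39.1 112.8  14.9  53.1 -94.6] yaw -80.6 turn world -0.3 rz 0.005 shift [-0.08  0.2   4.73] z axis [ 0.001  0.001 -1.   ]
```

View pics/s5.png

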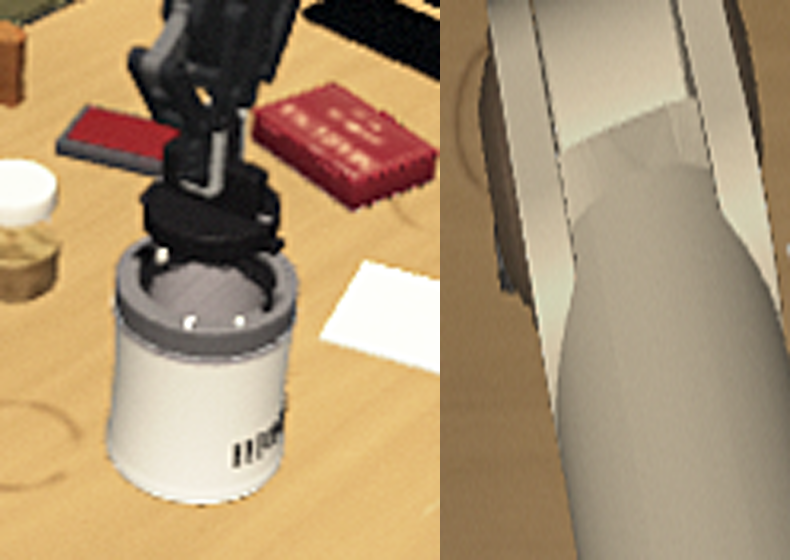

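The scene view shows the lid level above the collar at about (210,215), with one ear at (280,243). I fit circles to the depth points of the plug and collar sides to get the offset.

```bash
cat > fit.py <<'E'
from h import *
from scipy.optimize import least_squares
def cloud(c):
    v,u=np.mgrid[0:420,0:560]
    p=cv2.undistortPoints(np.stack([u,v],-1).reshape(-1,1,2).astype(float),K(c),np.asarray(c["distortion"],float)).reshape(-1,2)
    return (np.c_[p,np.ones(len(p))]*c["z_map"].reshape(-1,1)-np.asarray(c["t"]))@np.asarray(c["R"])
def circ(X,lo,hi,r,c0=(.4977,-.0243),w=.012):
    d=np.hypot(X[:,0]-c0[0],X[:,1]-c0[1]); k=X[(X[:,2]>lo)&(X[:,2]<hi)&(abs(d-r)<w)]
    s=least_squares(lambda p:np.hypot(k[:,0]-p[0],k[:,1]-p[1])-r,c0,loss="soft_l1",f_scale=.001)
    s2=least_squares(lambda p:np.hypot(k[:,0]-p[0],k[:,1]-p[1])-p[2],[*c0,r],loss="soft_l1",f_scale=.001)
    print(len(k),s.x.round(4),"rms",np.sqrt(np.mean(s.fun**2)).round(4),"free r",s2.x.round(4)); return k
E
python3 - <<'E'
from fit import *
X=cloud(dict(np.load("scene5.npz")))
d=np.hypot(X[:,0]-.4977,X[:,1]+.0243)
print(np.histogram(X[(d<.055)&(X[:,2]>.08),2],bins=np.arange(.08,.2,.004)))
circ(X,.160,.168,.035)
circ(X,.156,.160,.035)
circ(X,.10,.117,.048)
circ(X,.02,.08,.0493)
# top face of collar
k=X[(X[:,2]>.117)&(X[:,2]<.122)&(d<.06)]; print(len(k),cv2.minEnclosingCircle(k[:,:2].astype(np.float32)))
E
```

```text
(array([ 84, 102,  98, 101,  98, 108, 160, 137,  81, 122, 275,   0,   0,
         0,   0,   0,   0,   0,   5,  44,  71,  49, 255,  86,  37,  35,
        29,  35,  62]), array([0.08 , 0.084, 0.088, 0.092, 0.096, 0.1  , 0.104, 0.108, 0.112,
       0.116, 0.12 , 0.124, 0.128, 0.132, 0.136, 0.14 , 0.144, 0.148,
       0.152, 0.156, 0.16 , 0.164, 0.168, 0.172, 0.176, 0.18 , 0.184,
       0.188, 0.192, 0.196]))
120 [ 0.4961 -0.0232] rms 0.0014 free r [ 0.4959 -0.0229  0.0347]
44 [ 0.4951 -0.024 ] rms 0.002 free r [ 0.4982 -0.0289  0.0402]
358 [ 0.4982 -0.0254] rms 0.004 free r [ 0.4954 -0.0216  0.0438]
933 [ 0.4997 -0.0279] rms 0.0014 free r [ 0.4975 -0.0249  0.0461]
315 ((0.4965331554412842, -0.02325458824634552), 0.047815870493650436)
```

The lid and collar centres agree to about 1 mm in the same camera, and the yaw matches the gaps. I lower it.

```bash
python3 -m pendant '[0,0,0,0,0,1.2,0.4,0,0,0,0,0,2.4,0.4,0,0,0,0,0,2.4,0.4,0,0,0,0,0,2.4,0.4,0,0,0,0,0,2.4,0.4,0,0,0,0,0,2.4,0.4]'; python3 - <<'E'
from fit import *
from g import *
c=bot.capture("scene"); X=cloud(c)
circ(X,.137,.145,.035,(.4965,-.0233))
k=X[(X[:,2]>.117)&(X[:,2]<.122)&(np.hypot(X[:,0]-.4977,X[:,1]+.0243)<.06)]; print(cv2.minEnclosingCircle(k[:,:2].astype(np.float32)))
go((.4977,-.0243),.152,99.1)
E
python3 -m pendant '[0,0,0,0,0,0.6,0.4,0,0,0,0,0,0.8,0.4,0,0,0,0,0,1.0,0.4,0,0,0,0,0,1.2,0.4,0,0,0,0,0,1.4,0.4,0,0,0,0,0,1.4,0.4,0,0,0,0,0,1.4,0.4]'
```

```text
t: 9.5
tcp_pos: [0.4981, -0.0238, 0.229]
eef_rot: [[0.987, 0.159, 0.0], [0.159, -0.987, 0.0], [0.0, -0.0, -1.0]]
ft_force: [-0.8, -0.1, 0.1]
gripper_width: 0.14
finger_force: 59.7
116 [ 0.4963 -0.0248] rms 0.0015 free r [ 0.4954 -0.0236  0.0337]
((0.496650755405426, -0.02269997075200081), 0.047942839562892914)
q [ 31.7  21.1 -38.1 113.9  16.8  50.4 -96.2] yaw -80.8 turn world -0.1 rz 0.001 shift [-0.06  0.03  2.31] z axis [ 0.001  0.    -1.   ]
t: 10.13
tcp_pos: [0.4989, -0.0241, 0.2153]
eef_rot: [[0.987, 0.159, 0.002], [0.159, -0.987, 0.0], [0.002, 0.0, -1.0]]
ft_force: [3.1, 0.3, 0.1]
gripper_width: 0.143
finger_force: 59.9
```

```bash
python3 -m pendant '[0,0,0,0.08,0,0.2,0.4,0,0,0,0.08,0,0.4,0.4,0,0,0,0.08,0,0.6,0.4,0,0,0,0.08,0,0.8,0.4,0,0,0,0.08,0,1.0,0.4,0,0,0,0.08,0,1.1,0.4,0,0,0,0.08,0,1.1,0.4,0,0,0,0.08,0,1.1,0.4]'
```

```text
t: 10.8
tcp_pos: [0.4989, -0.0239, 0.2057]
eef_rot: [[0.987, 0.159, 0.0], [0.159, -0.987, -0.002], [0.0, 0.002, -1.0]]
ft_force: [-6.1, -1.3, 22.2]
gripper_width: 0.148
finger_force: 62.8
```

The lid bottoms out at the expected height. I relax the downward push and check the height of its top from depth.

```bash
python3 -m pendant '[0,0,0,-0.04,0,-0.08,0.4,0,0,0,-0.04,0,-0.08,0.4,0,0,0,-0.04,0,-0.08,0.4]' 100; python3 - <<'E'
from fit import *
from g import *
c=bot.capture("scene"); X=cloud(c); np.savez("scene6.npz",**c)
d=np.hypot(X[:,0]-.4977,X[:,1]+.0243)
k=X[(d<.034)&(X[:,2]>.118)&(X[:,2]<.13)]; print(len(k),np.histogram(k[:,2],bins=np.arange(.118,.131,.001)))
m=k[(k[:,2]<.126)]; A=np.c_[m[:,:2],np.ones(len(m))]; print("plane",np.linalg.lstsq(A,m[:,2],rcond=None)[0])
print(bot.read_state()["wrist_torque"])
E
```

```text
t: 11.05
tcp_pos: [0.499, -0.024, 0.206]
eef_rot: [[0.987, 0.159, 0.002], [0.159, -0.987, -0.001], [0.001, 0.001, -1.0]]
ft_force: [-0.9, -0.9, 12.8]
gripper_width: 0.131
finger_force: 99.2
310 (array([ 1,  7,  5,  7, 37, 78, 87, 40, 16,  8, 14, 10,  0]), array([0.118, 0.119, 0.12 , 0.121, 0.122, 0.123, 0.124, 0.125, 0.126,
       0.127, 0.128, 0.129, 0.13 , 0.131]))
plane [-0.00398026 -0.01376719  0.12556001]
[-0.18207807 -0.00023514 -0.05412345]
```

```bash
python3 -m pendant '[0,0,0.05,0,0,0,0.4,0,0,0.1,0,0,0,0.4,0,0,0.15,0,0,0,0.4,0,0,0.2,0,0,0,0.4,0,0,0.25,0,0,0,0.4,0,0,0.3,0,0,0,0.4,0,0,0.3,0,0,0,0.4]'; python3 -c "
from g import *
go((.4977,-.0243),.152,99.1);print(bot.read_state()['wrist_torque'])"
```

```text
t: 11.68
tcp_pos: [0.4992, -0.0241, 0.2059]
eef_rot: [[0.99, -0.142, 0.002], [-0.142, -0.99, -0.001], [0.002, 0.001, -1.0]]
ft_force: [-1.5, -1.7, 9.9]
gripper_width: 0.132
finger_force: 98.9
q [  27.4   22.3  -33.2  114.9   16.6   47.2 -113.3] yaw -98.2 turn world 17.3 rz -0.301 shift [-0.15  0.04 -0.01] z axis [ 0.002 -0.001 -1.   ]
[-0.35360566 -0.27192004 -0.02210367]
```

```bash
python3 -m pendant '[0,0,0.05,-0.1,0,0,0.4,0,0,0.1,-0.1,0,0,0.4,0,0,0.15,-0.1,0,0,0.4,0,0,0.2,-0.1,0,0,0.4,0,0,0.25,-0.1,0,0,0.4,0,0,0.31,-0.1,0,0,0.4,0,0,0.31,-0.1,0,0,0.4,0,0,0.31,-0.1,0,0,0.4]'; python3 -c "
from g import *
go((.4977,-.0243),.152,99.1);print(bot.read_state()['wrist_torque'])
c=bot.capture('scene');cv2.imwrite('pics/s7.png',crop(c,285,160,80,75,8)); np.savez('scene7.npz',**c)"
```

```text
t: 12.35
tcp_pos: [0.4987, -0.025, 0.2059]
eef_rot: [[0.9, -0.436, 0.003], [-0.436, -0.9, -0.002], [0.004, 0.0, -1.0]]
ft_force: [1.4, -4.0, 8.9]
gripper_width: 0.139
finger_force: 98.6
q [  24.4   21.5  -29.3  115.1   14.5   46.6 -129.1] yaw -115.9 turn world 35.0 rz -0.61 shift [-0.12 -0.02 -0.01] z axis [ 0.003 -0.002 -1.   ]
[-0.98865622 -0.58674743  0.00130783]
```

View pics/s7.png

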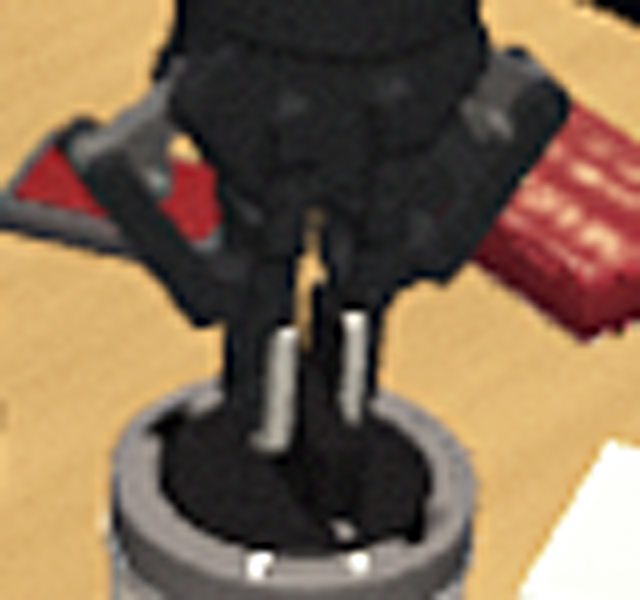

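The scene view shows the lid down inside the collar. The white mark at the rib's near end is at (342,528), the pip at (360,562) and the bar at (260,563). I compute the angle from these.

```bash
python3 -c "
from g import *
c=dict(np.load('scene7.npz'))
for n,p,z in (('mark',(342,528),.123),('pip',(360,562),.1205),('bar',(260,563),.1205),('gapL',(175,422),.1195),('gapR',(415,535),.1195)):
    P=ray(c,np.array([285,160])+(np.array(p)-3.5)/8,z)[0]; v=P[:2]-(.4967,-.0233); print(n,P.round(4),np.degrees(np.arctan2(v[1],v[0])).round(1),np.hypot(*v).round(4))
# mark in first image
c=dict(np.load('top0.npz'));P=ray(c,np.array([138,210])+(np.array((658-392,250))-3)/7,.02)[0];v=P[:2]-(.5152,.2382);print(P,np.degrees(np.arctan2(v[1],v[0])),np.hypot(*v))
"
```

```text
mark [ 0.4717 -0.0133  0.123 ] 158.1 0.0269
pip [ 0.4613 -0.0083  0.1205] 157.0 0.0384
bar [0.4787 0.0101 0.1205] 118.4 0.0379
gapL [ 0.5361 -0.021   0.1195] 3.4 0.0395
gapR [ 0.4596 -0.0281  0.1195] -172.6 0.0374
[0.49692048 0.21348488 0.02      ] -126.48694744674187 0.030740493526896187
```

```bash
python3 -m pendant '[0,0,0,0,0,0,0.4,0,0,0,0,0,0,0.4,0,0,0,0,0,0,0.4,0,0,0,0,0,0,0.4,0,0,0,0,0,0,0.4,0,0,0,0,0,0,0.4]' && python3 -c "
from bench import bot
print(bot.finish_job())"
```

```text
t: 12.9
tcp_pos: [0.4987, -0.025, 0.206]
eef_rot: [[0.9, -0.436, 0.003], [-0.436, -0.9, -0.002], [0.004, 0.0, -1.0]]
ft_force: [3.0, -2.9, 9.0]
gripper_width: 0.126
finger_force: 98.6
the job is handed in; nothing more can be done
None
```

I handed the job in after 12.9 s: the root is in the bowl, and the lid is seated, turned about 35° clockwise with its rib at the pip, and still held by the gripper at about 99 N; the hand-in returned no verdict.

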